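Open the yellow-lidded specimen canister

TASK

Open the specimen canister with the yellow lid: turn its lid counter-clockwise (seen from above) until its lugs stand in the slots marked green, then lift it straight out, carry it over and lower it, without dropping it, flat into the steel tray with its handle up, and let go. Leave the blue-lidded canister shut and its lid as it is.

Things in the scene. Friction and masses are not known exactly. Their poses are not given: they have to be found in the camera images.
- lid_yellow: Loose yellow lid, 180 g. Origin: centre of its flat underside, z up. Disc 68 mm across, two lugs along its +-x reach 46 mm from the axis (14 wide, 6 thick). On top an upright grip bar along x, white line on top: 56 long, 14 thick (y), 24 to 52 mm above the origin. It starts locked in the canister, origin 80 mm above the canister's, lugs 35 to 65 degrees clockwise of the slots seen from above.
- canister_yellow: White canister under the yellow lid, fixed, 108 mm across, 96 tall. Origin: centre of its underside, z up. The lid lies loosely on a ledge 80 mm up; a grey lip (90 to 96 mm up, opening 76 mm) holds its lugs down, 4 mm play. Slots 30 mm wide in the lip along +-x, marked green, let the lugs out if within 10 degrees of centre; a stop 13 degrees counter-clockwise past centre ends the turn.
- tray: Shallow square steel tray fixed to the desk beyond the canisters, 160 x 160 mm outside, wall 4 mm thick and 12 mm tall, floor 4 mm thick. Origin at the centre of its underside, z up.
- lid_blue: The same lid in blue, locked on the other, identical canister: leave it alone. Origin at the centre of its underside.
There are look-alikes about, which are no part of the job. There is more than one size of the lid_yellow; the job needs the smaller. Of the things that look like the tray, take the one that is farthest to the robot's left at the start.

How it is judged (in metres and radians):
On the way, in this order (a step that is already met when the one before it is completed fails the run):
1. the yellow lid, still down in the mouth, is turned until its lugs stand in the slots (within 15 degrees) (angle between the x axis of lid_yellow and the x axis of canister_yellow, either way round below 0.26 rad and z of lid_yellow in the frame of canister_yellow below 0.086 m and horizontal distance between lid_yellow and canister_yellow below 0.012 m), for 0.05 s.
2. the yellow lid is lifted clear, its underside above the rim of its canister (z of lid_yellow in the frame of canister_yellow above 0.1 m), for 0.1 s.
3. the yellow lid is lowered into the tray in the gripper (underside less than 25 mm above the desk while still held) (z of lid_yellow in the frame of tray below 0.025 m and horizontal distance between lid_yellow and tray below 0.065 m and contact force between the fingers and lid_yellow above 1 N), for 0.05 s.
At the end, for the whole second after the job is handed in: The yellow lid lies flat on the tray floor, handle up (tilt under 8 degrees, centre within 60 mm of the tray's centre, underside less than 12 mm above the desk), released and at rest; the blue lid is still seated within 10 mm of where it was (horizontal distance between lid_yellow and tray below 0.06 m and z of lid_yellow in the frame of tray below 0.012 m and angle between lid_yellow's own z axis and vertical below 0.14 rad and linear speed of lid_yellow below 0.03 m/s and distance of lid_blue from where it was at the start of the episode below 0.01 m); the robot touches nothing.
It fails at once if the blue lid is lifted or shifted by more than 10 mm (distance of lid_blue from where it was at the start of the episode above 0.01 m).
It fails at once if the blue lid is gripped or pushed by the fingers (contact force between the fingers and lid_blue above 3 N).
It also fails if it takes over 48 s, if anything falls off the work surface, if the arm or the gripper's body presses on something with over 40 N, if the wrist force passes 120 N, or if a joint passes its speed limit or range.

ROBOT

A 6-joint arm with a two-finger parallel gripper is mounted at the origin on the work surface. World frame = base frame: x ahead of the robot, y to its left, z up, the work surface at z = 0. Lengths are in m, angles in degrees, forces in N, time in s.
With the tool pointing down it reaches from about 0.15 to 0.775 m from the base axis. Payload 6.1 kg.
Tool frame: the origin (TCP) lies where the fingers leave the gripper's body, on its centre line; the fingertips stand 73 mm ahead of it and the grasp point (between the pads) lies 54 mm ahead of it; y points along the fingers, x is the direction in which the jaws open and shut, and the axes are right-handed (so a half turn about y gives the same grasp; the last joint's range is limited). The gripper opens to 85 mm and grips with 20 to 120 N. Pads are 22 mm wide; open, the fingers measure 114 mm over their backs; the gripper's body (76 mm by 85 mm) begins 54 mm behind the grasp point. The pads swing forward as they close: fully open they stand 13 mm farther back than shut.
Start: joints at [-65.489, 7.208, -2.269, 80.523, 0, 90], TCP at [0.218, -0.478, 0.304] pointing down, gripper open.
Joint ranges: [-155.77, 155.77], [-54.66, 111.73], [-72.52, 77.12], [-102.08, 115.82], [-83.92, 84.16], [-180, 180]. Speed limits (degrees/s): [136.94, 136.94, 172.46, 180, 180, 180].

INTERFACE

Orientations are given as [roll, pitch, yaw] about the fixed x, y, z axes, in that order (R = Rz(yaw) Ry(pitch) Rx(roll)).
In Python, from bench import sense, snapshot, get_calibration, finish_job gives the robot as it stands. The module is installed in compiled form; this text tells all that it offers.
- The arm moves only by the tool play_rows, never from a script. Its argument "deltas" is one flat list of numbers, 4 for each row, row after row: the shift along the tool's x, y, z as a fraction of full scale, then the turn about the tool's y as a fraction of full scale. A call has 1 to 12 rows; each row is the pose to reach, as a shift and turn from the pose measured when the call began, along the tool's axes at that moment, turning the shorter way round; what a row does not reach only later rows make up. Full scale, the value 1, is 20 cm for a shift and 180 degrees for a turn. A row lasts 1/8 s, in which the tool goes at most 62.5 mm and 10.7 degrees, less where a joint would pass 70% of its speed; a pose out of reach is approached as far as the arm can. A call with a number of a shift or a turn outside -1 to 1 is refused whole. A call with a gripper value outside its range is refused whole. "fingers" is the gripper's target within -1 to 1 (fully open at 1, half-way at 0, shut at -1), set as the call begins (left out, the last holds). The fingers move at their own pace and stop on an object; the grip force is fixed at half the most. Time passes only in rows, so rows that repeat a pose let the fingers close. It gives the time, the measured TCP pose, the force and the opening at its end, in the units of the state.
- sense(): the state, without advancing time (a new reading comes with each control period).
- snapshot(name): name is "scene" or "side" or "wrist"; returns the picture (420x560x3 uint8, red, green, blue); there is no depth.
- get_calibration(name): a dict with "fx", "fy", "cx", "cy" (pixels), "dist_coeffs" ([k1, k2, p1, p2, k3] as OpenCV has them; the pictures are not rectified), "pose" (4x4, takes a point from camera to world coordinates); the wrist camera has in their place "hand_eye" (4x4, takes a point from camera to tool coordinates, whose origin is the TCP and whose axes are the tool frame's). Camera axes: x right, y down, z forward; pixel columns grow to the right and rows downward; lengths in m; the calibration is good to about 2 mm. A picture is of the moment at which its call begins: read the wrist's pose just before it. get_calibration takes no time and is no camera call.
- finish_job(): hands the job in, once; it reports no verdict.
The state is a dict: "t": time; "qpos": joint angles; "dq": joint speeds; "joint_efforts": joint torques, N m; "tool_pos": TCP position; "tcp_rot": TCP orientation; "contact_force": force on the tool from outside, world axes, zero at the start; "torque": the same for the moment, N m; "gripper_width": opening from 0.0 (shut) to 1.0 (fully open).
Only numpy, scipy, OpenCV 4.12 (cv2) and the standard library are available. Lean on these libraries where they do the work, as an engineer would, in place of code of your own. Each camera call takes 0.05 s, during which the arm holds its last target.

## Working session

There is one attempt and no reset: what is moved stays moved. The work goes in short steps, Python scripts to look and compute and a tool call to move; the robot and the scene stay as the last step left them, time stands still between calls to the robot, and variables do not carry over. Pictures are saved under pics/ and viewed, and the job is handed in when it is done.

Besides the shell and the picture viewer there is one more tool, called as name(argument=value, ...), one argument or row to a line, values as JSON. play_rows: Moves the arm, as the interface text tells. Its arguments: {"type":"object","properties":{"deltas":{"type":"array","items":{"type":"number","minimum":-1,"maximum":1}},"fingers":{"type":"number"}},"required":["deltas"]}

```bash
mkdir -p pics
python3 - <<'E'
from bench import *
import cv2,numpy as np
np.set_printoptions(precision=4,suppress=True)
print(sense())
for n in["scene","side","wrist"]:
    c=get_calibration(n);print(n,c)
    if n!='x':
        im=snapshot(n);cv2.imwrite(f"pics/{n}0.png",im[:,:,::-1])
E
```

```text
{'t': 0.0, 'qpos': array([-65.4879,   7.2409,  -2.3256,  80.5228,  -0.0015,  90.0036]), 'dq': array([ 0.0445,  0.0834, -0.0349,  0.0407, -0.1106,  0.1007]), 'joint_efforts': array([  0.0036, -43.5913,  35.2926,   0.0172,   0.0002,   0.    ]), 'tool_pos': array([ 0.2177, -0.4774,  0.3031]), 'tcp_rot': array([-90.0015,   0.0893, -65.4915]), 'contact_force': array([-0.489 ,  0.4629, -0.3266]), 'torque': array([ 0.0039, -0.0533, -0.0127]), 'gripper_width': 1.0015872448198084}
scene {'fx': 383.29509654610047, 'fy': 383.29509654610047, 'cx': 277.5229743525238, 'cy': 210.14595206565613, 'dist_coeffs': array([-0.0838,  0.    ,  0.    ,  0.    ,  0.    ]), 'pose': array([[ 0.5549,  0.442 , -0.7048,  1.0666],
       [ 0.8315, -0.3202,  0.4539, -0.444 ],
       [-0.025 , -0.8379, -0.5452,  0.5148],
       [ 0.    ,  0.    ,  0.    ,  1.    ]])}
side {'fx': 499.0403014937343, 'fy': 499.0403014937343, 'cx': 279.03790810489284, 'cy': 211.7193815671257, 'dist_coeffs': array([-0.0019,  0.    ,  0.    ,  0.    ,  0.    ]), 'pose': array([[-0.8467, -0.3805,  0.3718,  0.0857],
       [-0.532 ,  0.6156, -0.5814,  0.5738],
       [-0.0077, -0.6901, -0.7237,  0.9204],
       [ 0.    ,  0.    ,  0.    ,  1.    ]])}
wrist {'fx': 310.410974016691, 'fy': 310.410974016691, 'cx': 280.38824215662544, 'cy': 210.7156051971965, 'dist_coeffs': array([0.0151, 0.    , 0.    , 0.    , 0.    ]), 'hand_eye': array([[ 1.    , -0.0001,  0.0005, -0.0007],
       [-0.0005, -0.299 ,  0.9543, -0.0695],
       [ 0.    , -0.9543, -0.299 ,  0.0758],
       [ 0.    ,  0.    ,  0.    ,  1.    ]])}
```

View pics/scene0.png

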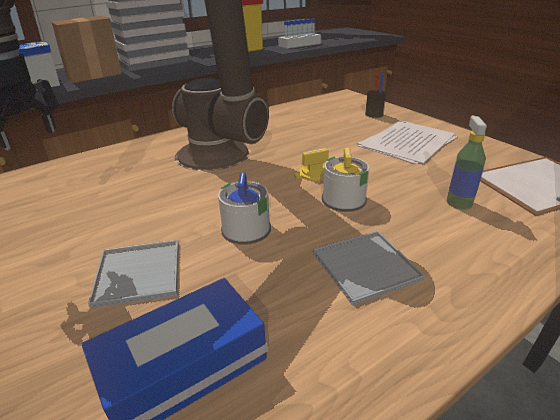

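View pics/side0.png

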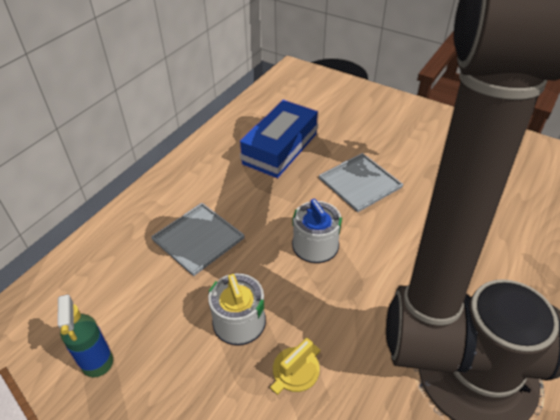

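View pics/wrist0.png

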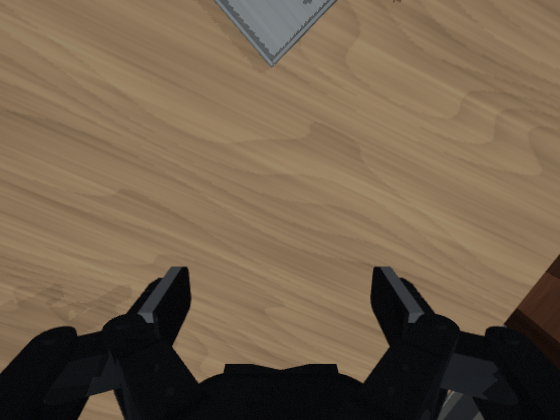

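```bash
cat > h.py <<'E'
import cv2,numpy as np
from bench import *
from scipy.spatial.transform import Rotation as R
np.set_printoptions(precision=4,suppress=True)
def cam(n,st=None):
    c=get_calibration(n);K=np.array([[c['fx'],0,c['cx']],[0,c['fy'],c['cy']],[0,0,1]])
    if n=='wrist':
        T=np.eye(4);T[:3,:3]=R.from_euler('xyz',st['tcp_rot'],degrees=True).as_matrix();T[:3,3]=st['tool_pos'];P=T@c['hand_eye']
    else:P=c['pose']
    return K,np.array(c['dist_coeffs']),P
def w(n,uv,z,st=None):
    K,d,P=cam(n,st);p=cv2.undistortPoints(np.array(uv,float).reshape(-1,1,2),K,d).reshape(-1,2)
    r=np.c_[p,np.ones(len(p))]@P[:3,:3].T;o=P[:3,3]
    return o+r*((z-o[2])/r[:,2])[:,None]
def px(n,X,st=None):
    K,d,P=cam(n,st);Q=np.linalg.inv(P)
    return cv2.projectPoints(np.array(X,float).reshape(-1,3),cv2.Rodrigues(Q[:3,:3])[0],Q[:3,3],K,d)[0].reshape(-1,2)
E
python3 - <<'E'
from h import *
a=cv2.imread('pics/side0.png')[255:395,170:330];b=cv2.imread('pics/scene0.png')[130:225,285:395]
cv2.imwrite('pics/c1.png',cv2.resize(a,(640,560),interpolation=2));cv2.imwrite('pics/c2.png',cv2.resize(b,(660,570),interpolation=2))
print(w('side',[[204,205],[242,238],[195,273],[152,238],[361,156],[402,184],[361,210],[318,180]],.012))
print(w('scene',[[380,233],[426,286],[358,302],[314,246],[178,241]],.012))
print('rim',w('side',[[237,297]],.096),w('scene',[[346,170]],.096))
E
```

```text
[[ 0.728  -0.0754  0.012 ]
 [ 0.5817 -0.0356  0.012 ]
 [ 0.6121  0.1054  0.012 ]
 [ 0.7656  0.0783  0.012 ]
 [ 0.4716 -0.4603  0.012 ]
 [ 0.3293 -0.4132  0.012 ]
 [ 0.38   -0.2696  0.012 ]
 [ 0.5262 -0.3101  0.012 ]]
[[ 0.625   0.1058  0.012 ]
 [ 0.7905  0.0542  0.012 ]
 [ 0.7458 -0.075   0.012 ]
 [ 0.5763 -0.0399  0.012 ]
 [ 0.3918 -0.2693  0.012 ]]
rim [[0.4564 0.1509 0.096 ]] [[0.4753 0.1337 0.096 ]]
```

View pics/c1.png

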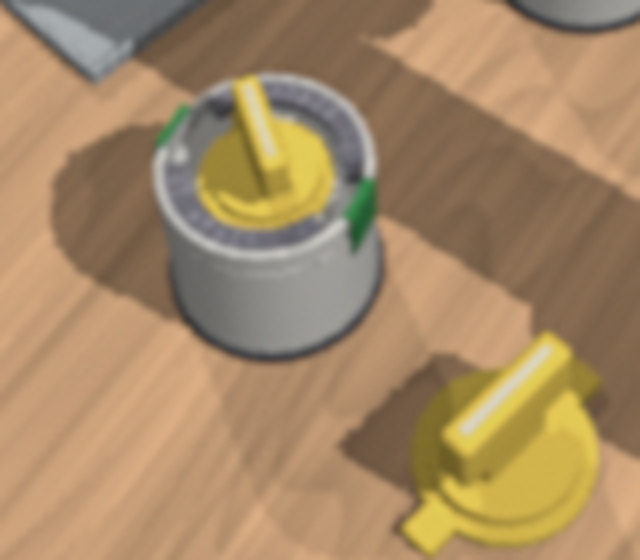

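View pics/c2.png

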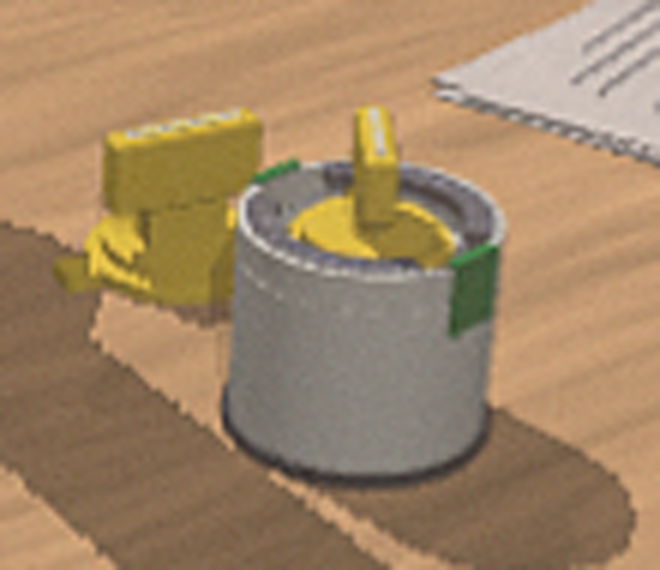

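Run:
```python
from h import *
from scipy.optimize import least_squares
# bar line ends
f=lambda x,y:[170+x/4,255+y/4]
g=lambda x,y:[285+x/6,130+y/6]
A=w('side',[f(243,85),f(274,160)],.132);B=w('scene',[g(373,115),g(382,148)],.132)
print(A,B)
for Z in(A,B):
    d=Z[1]-Z[0];print(np.degrees(np.arctan2(d[1],d[0])),np.linalg.norm(d))
C=w('side',[f(172,125),f(365,190)],.096);D=w('scene',[g(277,172),g(477,255)],.096)
print(C,D)
for Z in(C,D):
    d=Z[1]-Z[0];print(np.degrees(np.arctan2(d[1],d[0])),np.linalg.norm(d),Z.mean(0))
```

```text
[[0.4784 0.1367 0.132 ]
 [0.4404 0.1643 0.132 ]] [[0.446  0.1608 0.132 ]
 [0.4713 0.1423 0.132 ]]
144.04974598444136 0.04697019658406909
-36.13166396317594 0.031387938844501195
[[0.5121 0.1554 0.096 ]
 [0.4089 0.1364 0.096 ]] [[0.407  0.1459 0.096 ]
 [0.5103 0.16   0.096 ]]
-169.5455783831122 0.1049466711830937 [0.4605 0.1459 0.096 ]
7.786932992025211 0.1043404206715666 [0.4587 0.1529 0.096 ]
```

play_rows(
  deltas=[-1, 0, 1, 0, -1, 0, 1, 0, -1, 0, 1, 0, -1, 0, 1, 0, -1, 0, 1, 0],
)

```text
t: 0.78
tool_pos: [0.3169, -0.2101, 0.3036]
tcp_rot: [-90.0, 0.1, -65.4]
contact_force: [-0.1, -0.8, 0.3]
gripper_width: 1.003
```

play_rows(
  deltas=[-1, 0, 1, -0.3, -1, 0, 1, -0.3, -1, 0, 1, -0.3, -1, 0, 1, -0.3, -1, 0, 1, -0.3],
)

```text
t: 1.4
tool_pos: [0.4156, 0.0577, 0.3036]
tcp_rot: [-89.9, 0.0, -11.2]
contact_force: [-0.7, -0.2, -0.5]
gripper_width: 1.002
```

```bash
cat >> h.py <<'E'
def plan(x,y,z,yaw):
    s=sense();M=R.from_euler('xyz',s['tcp_rot'],degrees=True)
    d=M.inv().apply(np.array([x,y,z])-s['tool_pos'])/.2
    N=R.from_euler('xyz',[-90,0,yaw],degrees=True)
    rv=(M.inv()*N).as_rotvec(degrees=True)
    print('t',s['t'],'pos',s['tool_pos'],'rot',s['tcp_rot'],'q',s['qpos'],'F',s['contact_force'],'g',s['gripper_width']);print('DELTA',d,'turn',rv[1]/180,rv)
E
python3 -c "
from h import *
plan(.46,.149,.30,54)"
```

```text
t 1.4 pos [0.4156 0.0577 0.3036] rot [-89.9211   0.039  -11.249 ] q [  7.8578  -4.1804 -14.0363  80.1552   0.0873 109.1068] F [-0.6547 -0.2422 -0.5419] g 1.0017724497249465
DELTA [0.1286 0.0188 0.491 ] turn -0.3624943997098485 [ -0.0924 -65.249    0.0103]
```

play_rows(
  deltas=[0.13, 0.02, 0.49, -0.36, 0.13, 0.02, 0.49, -0.36, 0.13, 0.02, 0.49, -0.36, 0.13, 0.02, 0.49, -0.36, 0.13, 0.02, 0.49, -0.36, 0.13, 0.02, 0.49, -0.36, 0.13, 0.02, 0.49, -0.36],
)

```text
t: 2.28
tool_pos: [0.4601, 0.1487, 0.2995]
tcp_rot: [-89.9, -0.0, 53.5]
contact_force: [-0.1, -0.8, 0.3]
gripper_width: 1.002
```

```bash
python3 -c "
from h import *
import pickle
plan(.46,.149,.30,54)
s=sense();im=snapshot('wrist');pickle.dump((s,im),open('w1.pkl','wb'))
cv2.imwrite('pics/w1.png',im[:,:,::-1])
cv2.imwrite('pics/w1c.png',cv2.resize(im[100:320,180:400,::-1],(600,600),interpolation=2))"
```

```text
t 2.275 pos [0.4601 0.1487 0.2995] rot [-89.9124  -0.0311  53.4799] q [17.8699  2.7394 -7.7332 79.5531  0.0893 54.39  ] F [-0.117  -0.7501  0.3349] g 1.0017548098911337
DELTA [ 0.0007 -0.0024  0.0014] turn -0.0028893940424073203 [-0.0874 -0.5201  0.0315]
```

View pics/w1.png

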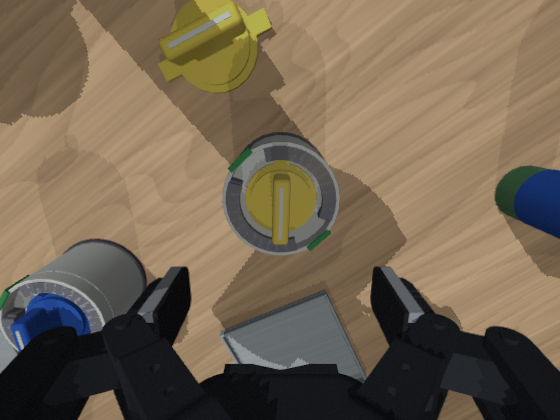

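View pics/w1c.png

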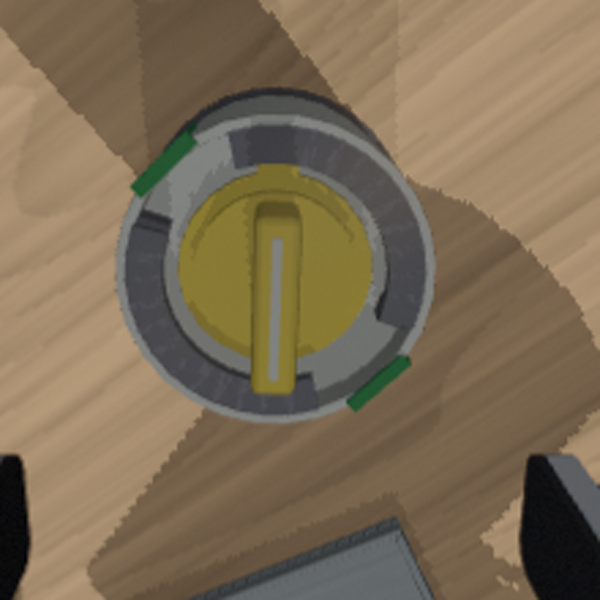

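Run:
```python
from h import *
import pickle
s,im=pickle.load(open('w1.pkl','rb'))
f=lambda x,y:[180+x*220/600,100+y*220/600]
L=w('wrist',[f(278,238),f(272,382)],.132,s)
G=w('wrist',[f(163,162),f(380,383)],.094,s)
O=w('wrist',[f(117,268),f(433,268),f(275,113),f(275,423)],.096,s)
for Z in(L,G,O[:2],O[2:]):
    d=Z[1]-Z[0];print(np.degrees(np.arctan2(d[1],d[0])),np.linalg.norm(d),Z.mean(0))
```

```text
-38.764820378595125 0.04459826784341939 [0.4602 0.149  0.132 ]
6.908013429920761 0.10635747215269507 [0.4604 0.1493 0.094 ]
53.47457557388116 0.10543521408633243 [0.4572 0.1513 0.096 ]
-36.49389670809271 0.10736480099592262 [0.4597 0.1494 0.096 ]
```

play_rows(
  deltas=[0, 0.25, 0, 0.01, 0, 0.45, 0, 0.01, 0, 0.57, 0, 0.01, 0, 0.63, 0, 0.01, 0, 0.63, 0, 0.01],
)

```text
t: 2.95
tool_pos: [0.4598, 0.1488, 0.1733]
tcp_rot: [-89.9, 0.0, 51.6]
contact_force: [-0.7, -0.4, 0.7]
gripper_width: 1.001
```

play_rows(
  deltas=[0, 0, 0, 0, 0, 0, 0, 0, 0, 0, 0, 0, 0, 0, 0, 0, 0, 0, 0, 0, 0, 0, 0, 0],
  fingers=-1,
)

```text
t: 3.7
tool_pos: [0.4601, 0.1489, 0.1738]
tcp_rot: [-89.9, -0.0, 51.6]
contact_force: [-0.4, 0.4, 4.6]
gripper_width: 0.156
```

```bash
python3 -c "
from h import *
plan(.46,.149,.174,97)
im=snapshot('wrist')
cv2.imwrite('pics/w2.png',im[:,:,::-1])"
```

```text
t 3.7 pos [0.4601 0.1489 0.1738] rot [-89.9137  -0.0325  51.5548] q [ 17.8931   4.7189 -21.5408  63.761    0.0898  56.3383] F [-0.4367  0.3813  4.627 ] g 0.15599256792007635
DELTA [-0.0001 -0.0012  0.0007] turn -0.25247319971069115 [ -0.0688 -45.4452   0.065 ]
```

View pics/w2.png

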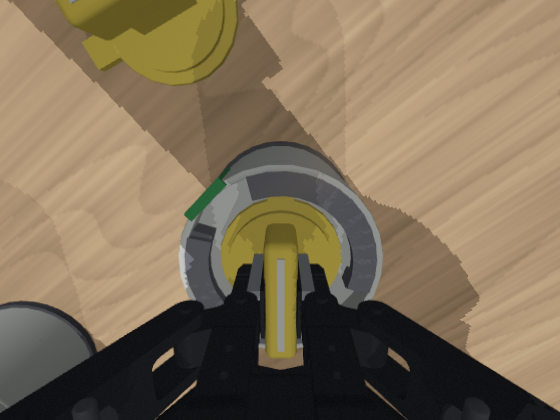

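play_rows(
  deltas=[0, -0.006, 0, -0.03, 0, -0.006, 0, -0.08, 0, -0.006, 0, -0.13, 0, -0.006, 0, -0.18, 0, -0.006, 0, -0.22, 0, -0.006, 0, -0.25, 0, -0.006, 0, -0.25],
)

```text
t: 4.62
tool_pos: [0.4597, 0.1487, 0.1742]
tcp_rot: [-89.9, -0.1, 96.5]
contact_force: [0.5, 0.1, -1.8]
gripper_width: 0.155
```

```bash
python3 -c "
from h import *
plan(.46,.149,.174,97)
print(sense()['torque'])
im=snapshot('wrist')
cv2.imwrite('pics/w3.png',im[:,:,::-1])
im=snapshot('side')
cv2.imwrite('pics/s3.png',cv2.resize(im[235:395,150:330,::-1],(675,600)))"
```

```text
t 4.625 pos [0.4597 0.1487 0.1742] rot [-89.869   -0.0619  96.4938] q [ 17.8897   4.7175 -21.4859  63.9128   0.0866  11.3957] F [ 0.4859  0.0605 -1.8295] g 0.15479080095180445
DELTA [ 0.0012  0.001  -0.0018] turn -0.0028116353622716843 [-0.1307 -0.5061  0.0625]
[ 0.0427 -0.0175  0.0081]
```

View pics/w3.png

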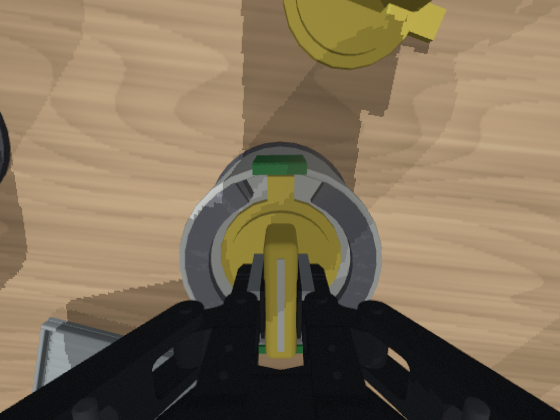

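View pics/s3.png

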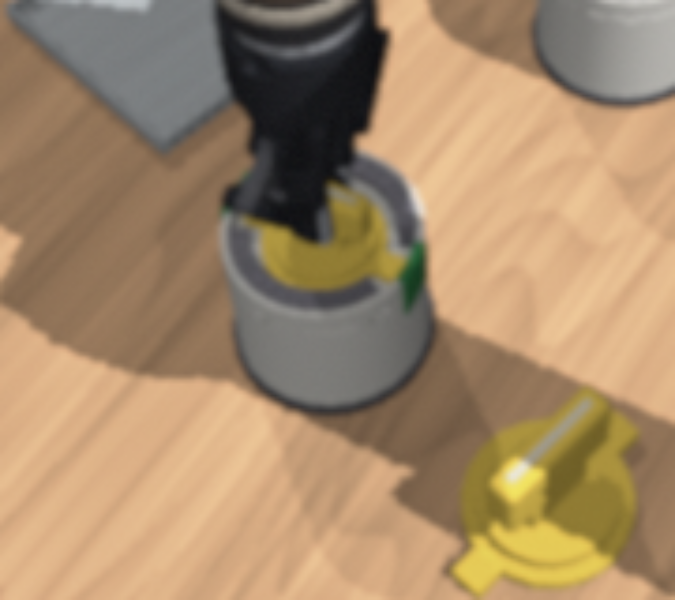

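The lug at wrist pixel (281,187) is centred on the green mark at (280,165), so I can lift.

play_rows(
  deltas=[0, -0.03, 0, 0, 0, -0.07, 0, 0, 0, -0.12, 0, 0, 0, -0.2, 0, 0, 0, -0.35, 0, 0, 0, -0.5, 0, 0, 0, -0.55, 0, 0, 0, -0.55, 0, 0],
)

```text
t: 5.72
tool_pos: [0.4603, 0.1488, 0.285]
tcp_rot: [-90.0, -0.1, 96.5]
contact_force: [-0.3, -0.0, -2.0]
gripper_width: 0.155
```

Run:
```python
from h import *
import pickle
plan(.46,.149,.174,97)
s=sense();im=snapshot('wrist');pickle.dump((s,im),open('w4.pkl','wb'))
cv2.imwrite('pics/w4.png',im[:,:,::-1])
im=snapshot('side')
cv2.imwrite('pics/s4.png',im[:,:,::-1])
im=snapshot('scene')
cv2.imwrite('pics/e4.png',im[:,:,::-1])
```

```text
t 5.725 pos [0.4603 0.1488 0.285 ] rot [-89.982   -0.0855  96.4529] q [17.8702  2.778  -9.5021 77.7206  0.0874 11.4173] F [-0.3046 -0.0182 -1.9924] g 0.15491571738212184
DELTA [0.0005 0.5552 0.0012] turn -0.0030394001904384656 [-0.0175 -0.5471  0.0856]
```

View pics/w4.png

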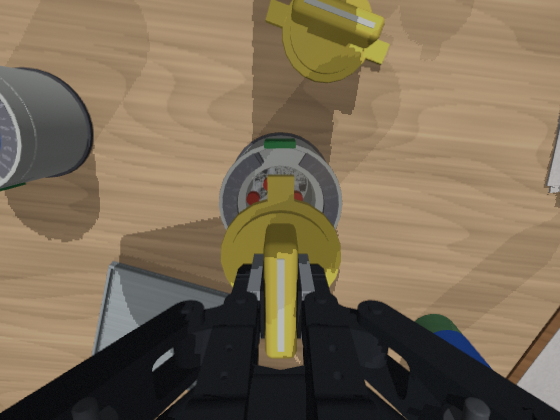

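View pics/s4.png

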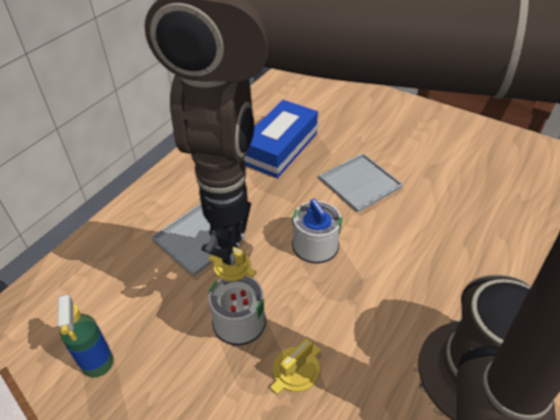

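View pics/e4.png

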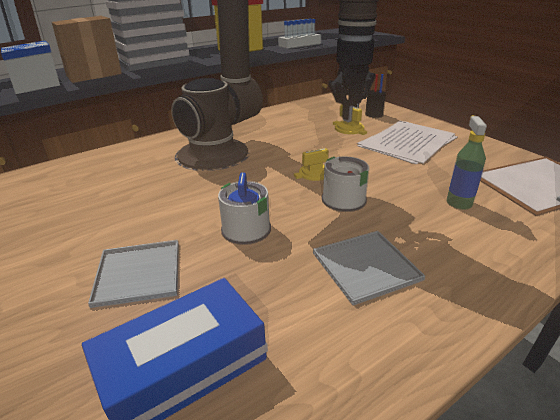

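Run:
```python
from h import *
a=cv2.imread('pics/side0.png')[195:285,140:255];b=cv2.imread('pics/scene0.png')[225:310,305:430]
cv2.imwrite('pics/c3.png',np.hstack([cv2.resize(a,(400,400*90//115)),cv2.resize(b,(400,400*90//115))]))
c=cv2.resize(a,None,fx=5,fy=5,interpolation=2);cv2.imwrite('pics/t1.png',c)
c=cv2.resize(b,None,fx=5,fy=5,interpolation=2);cv2.imwrite('pics/t2.png',c)
```

```text
(no output)
```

View pics/t1.png

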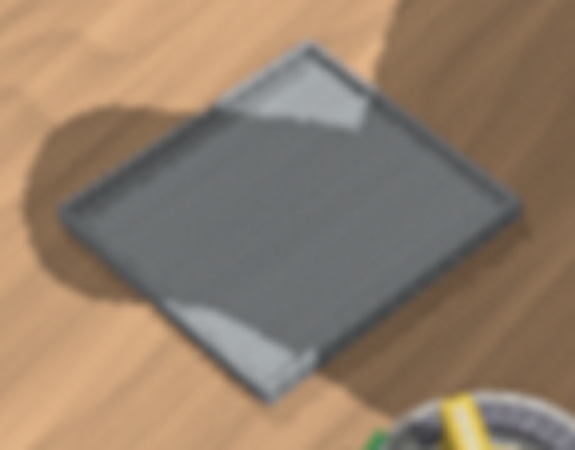

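View pics/t2.png

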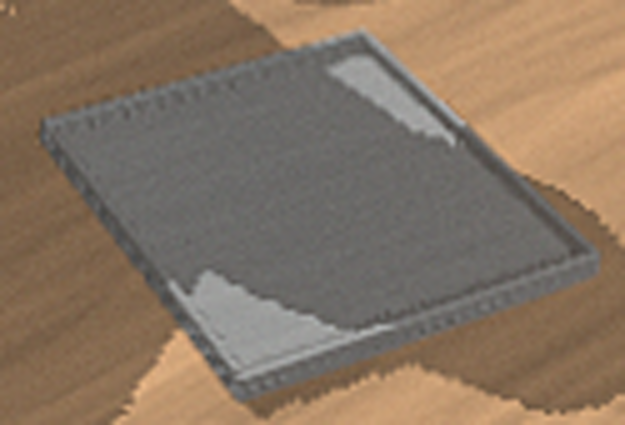

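Run:
```python
from h import *
A=w('side',[[140+x/5,195+y/5] for x,y in[(310,42),(522,210),(270,395),(60,212)]],.012)
B=w('scene',[[305+x/5,225+y/5] for x,y in[(362,32),(598,258),(237,385),(43,125)]],.012)
for Z in(A,B):print(Z[:,:2],Z.mean(0),np.linalg.norm(Z-np.roll(Z,1,0),axis=1))
plan(*A.mean(0)[:2]*.5+B.mean(0)[:2]*.5,.285,106)
```

```text
[[ 0.7359 -0.0772]
 [ 0.5786 -0.0412]
 [ 0.6123  0.1088]
 [ 0.7669  0.0768]] [0.6734 0.0168 0.012 ] [0.1571 0.1614 0.1537 0.1579]
[[ 0.6175  0.1055]
 [ 0.7726  0.0725]
 [ 0.7401 -0.083 ]
 [ 0.5863 -0.0488]] [0.6791 0.0115 0.012 ] [0.1574 0.1587 0.1588 0.1576]
t 5.875 pos [0.4596 0.1485 0.2832] rot [-89.7892  -0.0478  96.454 ] q [17.8694  2.8441 -9.6583 77.6948  0.0886 11.4151] F [-0.1255  0.4482 -1.7951] g 0.15480621337544345
DELTA [-0.7894 -0.0131 -1.0009] turn -0.05303287551180734 [-0.2064 -9.5459  0.0652]
```

play_rows(
  deltas=[-0.12, 0, -0.15, 0, -0.28, 0, -0.35, 0, -0.45, 0, -0.57, 0, -0.6, 0, -0.77, 0, -0.72, 0, -0.92, 0, -0.78, 0, -0.99, 0, -0.79, 0, -1, 0, -0.79, 0, -1, 0],
)

```text
t: 6.88
tool_pos: [0.6756, 0.0142, 0.2814]
tcp_rot: [-89.7, -0.1, 96.5]
contact_force: [-0.5, 0.3, -0.8]
gripper_width: 0.154
```

Run:
```python
from h import *
plan(.676,.014,.105,96.5)
im=snapshot('side');cv2.imwrite('pics/s5.png',im[:,:,::-1])
```

```text
t 6.875 pos [0.6756 0.0142 0.2814] rot [-89.6837  -0.0692  96.4569] q [ 1.1928 24.4952 17.6597 83.4858  0.0399 -5.2644] F [-0.4511  0.3184 -0.8103] g 0.15445648519014119
DELTA [-0.0024  0.8821 -0.0067] turn -0.0002385496031415183 [-0.3163 -0.0429  0.0694]
```

View pics/s5.png

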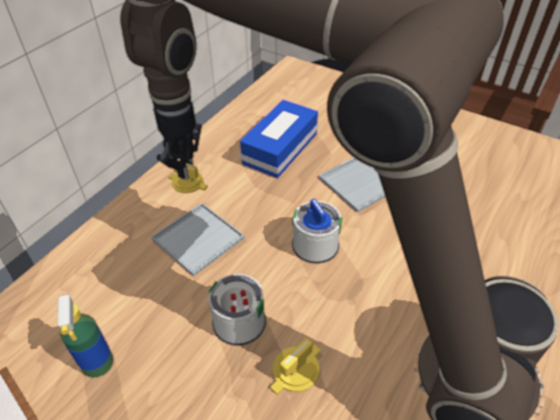

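Lid is held at (187,180), flat and above the tray. Lowering to TCP z ≈ 0.103, leaving the rest for a slow final step.

play_rows(
  deltas=[0, 0.15, 0, 0, 0, 0.35, 0, 0, 0, 0.55, 0, 0, 0, 0.7, 0, 0, 0, 0.8, 0, 0, 0, 0.86, 0, 0, 0, 0.88, 0, 0, 0, 0.88, 0, 0],
)

```text
t: 7.92
tool_pos: [0.6747, 0.0148, 0.1067]
tcp_rot: [-89.8, -0.1, 96.5]
contact_force: [-0.4, 0.8, -2.2]
gripper_width: 0.156
```

play_rows(
  deltas=[0, 0.01, 0, 0, 0, 0.02, 0, 0, 0, 0.03, 0, 0, 0, 0.03, 0, 0],
)

```text
t: 8.43
tool_pos: [0.6746, 0.0148, 0.1005]
tcp_rot: [-89.8, -0.1, 96.5]
contact_force: [-1.1, -0.3, -0.9]
gripper_width: 0.153
```

Run:
```python
from h import *
plan(.676,.014,.098,96.5)
im=snapshot('scene');cv2.imwrite('pics/e6.png',cv2.resize(im[150:320,270:480,::-1],None,fx=3.5,fy=3.5))
```

```text
t 8.425 pos [0.6746 0.0148 0.1005] rot [-89.7553  -0.0625  96.4905] q [ 1.2403 27.0644 -1.4159 61.7691  0.0399 -5.2504] F [-1.0576 -0.2854 -0.8914] g 0.15276459351469776
DELTA [-0.0046  0.0123 -0.0066] turn -5.187297979085889e-05 [-0.2447 -0.0093  0.0625]
```

View pics/e6.png

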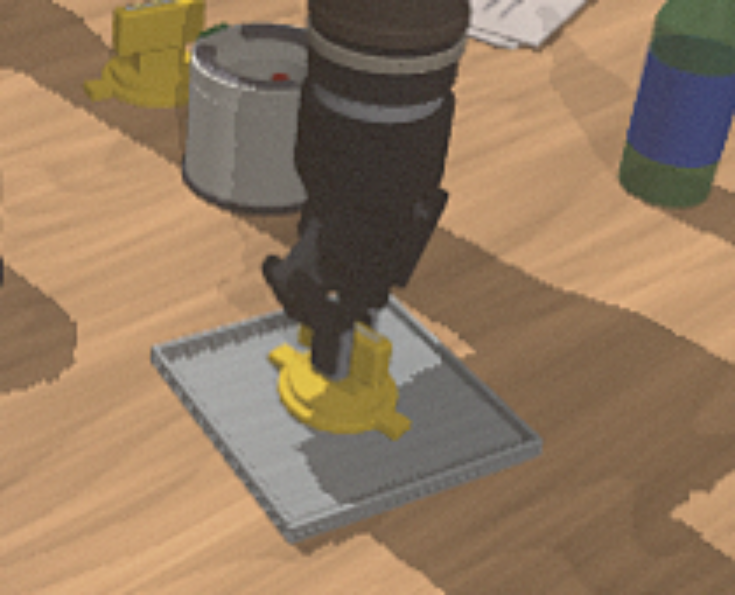

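The lid is centred in the tray (crop ~(340,390)), about 2 mm off the floor. Lowering until the force shows contact.

play_rows(
  deltas=[0, 0.006, 0, 0, 0, 0.012, 0, 0, 0, 0.012, 0, 0],
)

```text
t: 8.85
tool_pos: [0.6746, 0.0148, 0.098]
tcp_rot: [-89.8, -0.1, 96.5]
contact_force: [0.2, -0.7, -2.3]
gripper_width: 0.153
```

play_rows(
  deltas=[0, 0.005, 0, 0, 0, 0.005, 0, 0],
)

```text
t: 9.1
tool_pos: [0.6746, 0.0148, 0.0978]
tcp_rot: [-89.8, -0.1, 96.5]
contact_force: [-3.4, 0.3, 3.8]
gripper_width: 0.156
```

Contact is showing (+3.8 N up, up from −2 N). Releasing now.

play_rows(
  deltas=[0, 0, 0, 0, 0, 0, 0, 0, 0, 0, 0, 0, 0, 0, 0, 0, 0, 0, 0, 0, 0, 0, 0, 0],
  fingers=1,
)

```text
t: 9.85
tool_pos: [0.6746, 0.0148, 0.0978]
tcp_rot: [-89.8, -0.1, 96.5]
contact_force: [-0.5, -0.3, 0.7]
gripper_width: 0.998
```

play_rows(
  deltas=[0, -0.05, 0, 0, 0, -0.2, 0, 0, 0, -0.45, 0, 0, 0, -0.7, 0, 0, 0, -0.8, 0, 0, 0, -0.8, 0, 0, 0, -0.8, 0, 0],
)

```text
t: 10.72
tool_pos: [0.6749, 0.0147, 0.2567]
tcp_rot: [-89.7, -0.1, 96.5]
contact_force: [-0.5, -0.6, -0.6]
gripper_width: 1.004
```

Run:
```python
from h import *
plan(.676,.014,.098,96.5)
im=snapshot('scene');im2=snapshot('side');s=sense();im3=snapshot('wrist')
cv2.imwrite('pics/e7.png',np.hstack([cv2.resize(im[150:320,190:440,::-1],(400,272)),cv2.resize(im2[140:310,140:390,::-1],(400,272))]))
cv2.imwrite('pics/w7.png',im3[:,:,::-1]);import pickle;pickle.dump(s,open('s7.pkl','wb'))
```

```text
t 10.725 pos [0.6749 0.0147 0.2567] rot [-89.7033  -0.0676  96.4929] q [ 1.2322 24.3106 14.2962 80.2873  0.0402 -5.2609] F [-0.4781 -0.6041 -0.6303] g 1.0037606171840365
DELTA [-0.0049  0.7935 -0.0093] turn -3.8638446358377145e-05 [-0.2967 -0.007   0.0677]
```

View pics/e7.png

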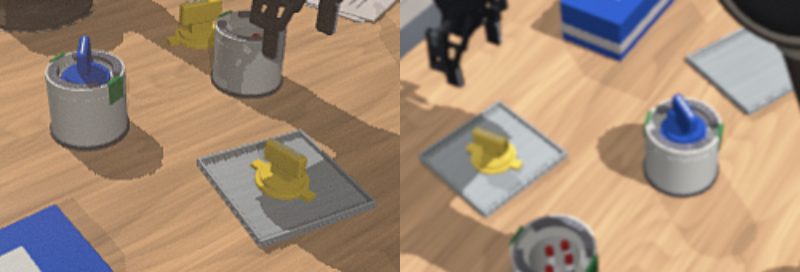

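View pics/w7.png

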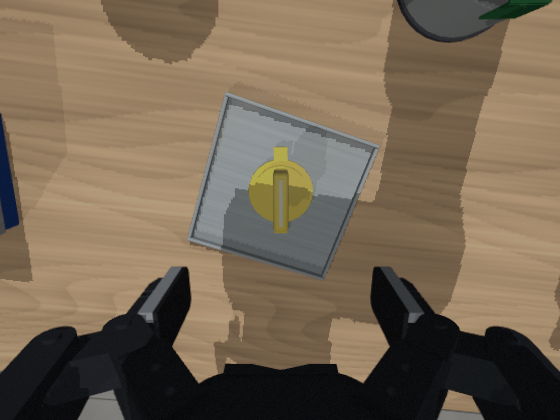

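The wrist view shows the lid flat in the middle of the tray (281,190), handle up and released. The gripper is clear of it, and the blue lid is still seated.

```bash
python3 -c "
from bench import *
print(finish_job())"
```

```text
the job is handed in; nothing more can be done
None
```

The yellow lid is out of its canister and lies flat in the tray, handle up. I handed the job in at about 11 s; `finish_job` gives no verdict, so whether it passed isn't confirmed.

**What I did**
- **Unlock:** I gripped the small yellow lid's bar and turned it about 45° counter-clockwise. The wrist picture showed the lug centred on the green mark.
- **Lift and place:** I lifted it straight out and carried it to the left-hand tray, centre about (0.676, 0.014). I lowered it until the force reading showed contact, about 4 N upward, then let go and backed off to 0.257 m.

**Last checks**
- The pictures show the lid near the tray's centre, with the fingers open and clear of it.
- The blue lid looks unmoved; I judged that by eye and did not measure it.
- The contact force was about 1 N or less in every direction.
- The two fixed cameras disagreed by about 8 mm on the tray's centre, well inside the 60 mm allowed. I used the average.

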